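# Swing the microscope head over the chip

## Task

Swing the heavy bench microscope round on its free-running boom until its lens is over the big square chip in the middle of the green board, and leave it standing still there, let go, for at least six seconds. Push it slowly and gently, only on the outer faces of the two springy rubber pads on the head's sides: do not touch the rest of the head, the metal guards on the pads or the boom beam, and never let the boom run to its end stops. Leave everything else on the bench where it is.

Things in the scene. Friction and masses are not known exactly. Their poses are not given: they have to be found in the camera images.
- boom (a joint): angle (rad) of the microscope boom about the stand's upright post; positive is anticlockwise seen from above; 0 = boom along the stand's own -x. End stops at -1.1 and +1.1: keep within -1.0 to +1.0. Ball bearing: viscous drag about 0.008 N m s/rad, dry friction about 0.0008 N m, so once pushed it coasts for many seconds; no spring, no lock.
- stand: white base plate 170 x 200 x 16 mm with a steel post 32 mm in diameter, 186 mm tall; fixed to the bench. Origin on the post's axis at bench height, z up. The boom turns about this axis.
- housing: the microscope head: black block, 120 mm along the boom, 90 mm across, 115 to 205 mm above the bench, about 2.6 kg, carried by the boom. Origin on the post's axis at bench height, turning with the boom (x, y, z axes of the stand at joint 0); the block's centre is at (-300, 0, 160) mm in this frame. Not to be touched.
- head (a point): centre of the head block, 300 mm from the post's axis, 160 mm above the bench. Boom and head have about 0.31 kg m2 about the post (nominal, varies by some 30 percent), felt here as about 3.4 kg. Swing it slower than 0.24 m/s and push with less than 20 N.
- pad_l: springy rubber bumper block on the head's +y side (in the frame of housing). Outer face 85 mm from the boom's centre line when free; 110 mm long along the boom, 125 to 195 mm above the bench. Slides in up to 32 mm on a spring of 50 N/m (0.1 N preload; bottoming is a hard knock), hardly damped: the head bounces off a still hand. Origin as housing when free, moving with the pad.
- pad_r: the same bumper block on the head's -y side.
- guard_l: thin steel guard lying on top of pad_l, 100 x 40 mm, its top 199 mm above the bench, set back 5 mm from the pad's outer face; not to be touched. Origin as the pad.
- guard_r: the same on pad_r.
- display: flat display on top of the head, 112 x 84 mm, top surface at 218 mm above the bench; not to be touched. Origin as housing.
- barrel: lens barrel under the head, 60 mm in diameter, from 115 mm down to 65 mm above the bench; not to be touched. Origin as housing.
- beam: grey boom beam between post and head, 100 mm wide, from 40 to 245 mm from the post's axis, 129 to 174 mm above the bench; not to be touched. Origin as housing.
- lens (a point): middle of the lens at the barrel's lower end, 300 mm from the post's axis, 65 mm above the bench.
- chip (a point): top centre of the big square chip (black, 40 x 40 mm) in the middle of the green circuit board (120 x 160 mm) in its white holder, 20 mm above the bench; fixed. It lies 300 mm from the post's axis, so the lens passes exactly above it.
- flux: clear bottle with yellow cap, 50 mm dia, height 130 mm; a bystander. Origin under its middle.
- dish: shallow aluminium bowl, 70 mm dia, height 25 mm; a bystander. Origin under its middle.
- driver: screwdriver, lying, 160 long mm; a bystander. Origin under its middle.
- screws: grey divided tray 90 x 120 x 30 mm; a bystander. Origin under its middle.
- meter: yellow multimeter block 150 x 75 x 35 mm; a bystander. Origin under its middle.
- brush: small brush, lying, 150 long mm; a bystander. Origin under its middle.
- pot: white cup, 70 mm dia, height 60 mm; a bystander. Origin under its middle.
Mind the look-alikes: they are no part of the job. There is more than one size of the part that bears chip; the job needs the larger.

How it is judged (in metres and radians):
On the way:
1. the lens is over the chip and the head stands there untouched and still for 6 s (horizontal distance between lens and chip below 0.03 m and velocity of joint boom between -0.03 and 0.03 rad/s and contact force between each of the fingers, the arm and pad_l below 0.05 N and contact force between each of the fingers, the arm and pad_r below 0.05 N), for 6 s.
At the end, for the whole second after the job is handed in: the lens is within 30 mm (in plan) of the chip's centre, the boom turns slower than 0.03 rad/s, and nothing touches the pads; this has lasted 6 s (all of step 1).
It fails at once if the boom ran to an end stop (value of joint boom above 1 rad or value of joint boom below -1 rad).
It fails at once if the head was swung faster than about 0.24 m/s (velocity of joint boom above 0.8 rad/s or velocity of joint boom below -0.8 rad/s).
It fails at once if the head was pushed or knocked with more than 20 N (contact force between any of the fingers, the arm and pad_l above 20 N or contact force between any of the fingers, the arm and pad_r above 20 N).
It fails at once if something of the microscope other than the pads was touched (contact force between any of the fingers, the arm and housing above 0.5 N or contact force between any of the fingers, the arm and display above 0.5 N or contact force between any of the fingers, the arm and barrel above 0.5 N or contact force between any of the fingers, the arm and beam above 0.5 N or contact force between any of the fingers, the arm and guard_l above 0.5 N or contact force between any of the fingers, the arm and guard_r above 0.5 N).
It fails at once if a bystander was disturbed (distance of any of flux, dish, driver, screws, meter, brush, pot from where it was at the start of the episode above 0.03 m).
It also fails if it takes over 61 s, if anything falls off the work surface, if the arm or the gripper's body presses on something with over 40 N, if the wrist force passes 120 N, or if a joint passes its speed limit or range.

## Robot

A 7-joint arm with a two-finger parallel gripper is mounted at the origin on the work surface. World frame = base frame: x ahead of the robot, y to its left, z up, the work surface at z = 0. Lengths are in mm, angles in rad, forces in N, time in s.
With the tool pointing down it reaches from about 425 to 875 mm from the base axis. Payload 9.9 kg.
Tool frame: the origin (TCP) lies midway between the tips of the shut fingers; the grasp point (between the pads) lies 19 mm behind it; z points along the fingers, y is the line along which they close (so a half turn about z gives the same grasp; the last joint's range is limited). The gripper opens to 85 mm and grips with 20 to 120 N. Pads are 22 mm wide; open, the fingers measure 114 mm over their backs; the gripper's body (76 mm by 85 mm) begins 54 mm behind the grasp point. The pads swing forward as they close: fully open they stand 13 mm farther back than shut.
Start: joints at [1.17, 0.576, 0.025, 1.437, -0.015, 1.129, -0.057], TCP at [210.285, -641.412, 231.289] pointing down, gripper open.
Joint ranges: [-2.76, 2.76], [-0.34, 2.15], [-1.52, 1.57], [0.19, 2.46], [-1.09, 4.23], [0.17, 1.99], [-2.82, 2.82]. Speed limits (rad/s): [2.22, 2.22, 3.01, 3.01, 3.14, 3.14, 3.14].

## Interface

Orientations are given as a 3x3 rotation matrix whose columns are the frame's x, y, z axes.
In Python, from rig import monitor, camera, get_calibration, close_job gives the robot as it stands.
- The arm moves only by the tool move_arm, never from a script. Its argument "steps" is one flat list of numbers, 7 for each row, row after row: the turn, a rotation vector about the world's x, y, z normalised to -1 to 1, where 1 is 90 degrees, then the shift along the world's x, y, z normalised to -1 to 1, where 1 is 10 cm, then the opening, from 0 (shut) to 1 (fully open). In form: [wx, wy, wz, x, y, z, grip, wx, wy, wz, x, y, z, grip, ...]. A call has 1 to 12 rows; each row is the pose to reach, as a shift and turn from the pose commanded when the call began; what a row does not reach only later rows make up. A row lasts 1/8 s, in which the tool goes at most 62.5 mm and 10.7 degrees, less where a joint would pass 70% of its speed; a pose out of reach is approached as far as the arm can. A call with a number of a shift or a turn outside -1 to 1 is refused whole. A call with a gripper value outside its range is refused whole. The fingers move at their own pace and stop on an object; the grip force is fixed at half the most. Time passes only in rows, so rows that repeat a pose let the fingers close. It gives the time, the measured TCP pose, the force, the opening and the grip force at its end, in the units of the state.
- monitor.sense(): the state, without advancing time (a new reading comes with each control period).
- camera(name): name is "scene" or "top" or "wrist"; returns (picture, depth): 384x512x3 uint8, red, green, blue; 384x512 float32, mm along the optical axis (not along the pixel's ray), 0 where there is no reading.
- get_calibration(name): a dict with "mtx" (3x3 intrinsics, pixels), "rvec" (rotation vector, rad) and "tvec" (3), from world to camera coordinates, as OpenCV has them. Camera axes: x right, y down, z forward; pixel columns grow to the right and rows downward; lengths in mm; the calibration is good to about 2 mm. The wrist camera is an equidistant fisheye: a pixel r from the principal point sees the ray r / f radians off the axis. A picture is of the moment at which its call begins: read the wrist's pose just before it. get_calibration takes no time and is no camera call; for the wrist camera it gives the pose at the moment of the call.
- close_job(): hands the job in; it is judged then, once.
The state is a dict: "time_s": time; "q": joint angles; "qvel": joint speeds; "joint_efforts": joint torques, N m; "tcp_pos": TCP position; "tool_rot": TCP orientation; "contact_force": force on the tool from outside, world axes, zero at the start; "ft_torque": the same for the moment, N m; "opening": finger opening in mm; "finger_force": force on a finger pad.
Only numpy, scipy, OpenCV 4.12 (cv2) and the standard library are available. Lean on these libraries where they do the work, as an engineer would, in place of code of your own. Each camera call takes 0.05 s, during which the arm holds its last target. There are 200 camera calls.

## Working session

There is one attempt and no reset: what is moved stays moved. The work goes in short steps, Python scripts to look and compute and a tool call to move; the robot and the scene stay as the last step left them, time stands still between calls to the robot, and variables do not carry over. Pictures are saved under pics/ and viewed, at most 10 in all, crops included, and the job is handed in when it is done.

Besides the shell and the picture viewer there is one more tool, called as name(argument=value, ...) on one line, values as JSON. move_arm: Moves the arm, as the interface text tells. Its arguments: {"type":"object","properties":{"steps":{"type":"array","items":{"type":"number","minimum":-1,"maximum":1}}},"required":["steps"]}

```bash
mkdir -p pics
cat > h.py <<'E'
import numpy as np, cv2
from rig import monitor, camera, get_calibration
def snap(n,f):
    p,d=camera(n); cv2.imwrite('pics/'+f,p[:,:,::-1]); np.save('pics/'+f+'.npy',d); return p,d
def ray(n,uv,z):
    c=get_calibration(n); R=cv2.Rodrigues(np.array(c['rvec'],float))[0]; t=np.array(c['tvec'],float).ravel()
    v=np.linalg.inv(np.array(c['mtx']))@np.c_[np.atleast_2d(uv),np.ones(len(np.atleast_2d(uv)))].T
    o=-R.T@t; d=R.T@v; return (o[:,None]+d*(z-o[2])/d[2]).T
E
python3 - <<'E'
from h import *
p,_=snap('top','t0.png'); q,_=snap('scene','s0.png')
print(monitor.sense()['time_s'], monitor.sense()['tool_rot'])
for n in('top','scene'):
    c=get_calibration(n);R=cv2.Rodrigues(np.array(c['rvec'],float))[0];print(n,-R.T@np.array(c['tvec']).ravel(),np.array(c['mtx'])[0,0])
E
```

```text
0.1 [[ 9.50215055e-01  3.11594395e-01 -5.31162149e-04]
 [ 3.11594842e-01 -9.50213990e-01  1.42389161e-03]
 [-6.10410607e-05 -1.51851063e-03 -9.99998845e-01]]
top [ 403.94016704  -32.1432196  1645.37693696] 432.28855827851584
scene [1627.02894313 -574.32889184 1381.34316447] 493.4776708484867
```

View pics/t0.png

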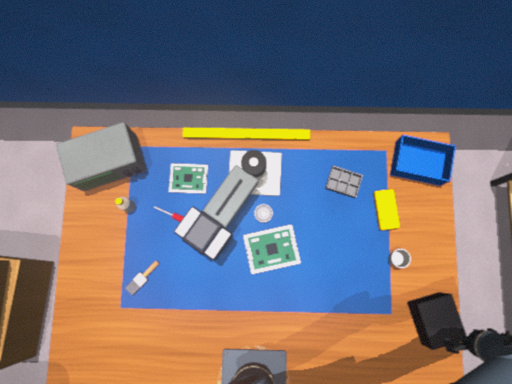

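View pics/s0.png

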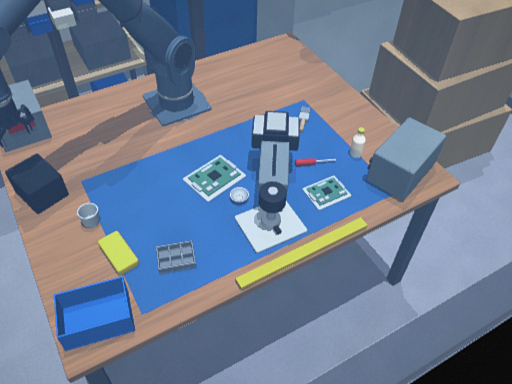

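The top view shows the post at about (254,162), the head at about (205,232), and the large board's chip at about (272,249). The small look-alike board is at (188,178). Next I'll measure them.

```bash
cat >> h.py <<'E'
def comp(m,seed,k=None):
    m=m.astype(np.uint8)
    n,l,s,c=cv2.connectedComponentsWithStats(m)
    i=min(range(1,n),key=lambda i:np.hypot(*(c[i]-seed))-0.02*min(s[i,4],500)); return (l==i),s[i],c[i]
E
python3 - <<'E'
from h import *
p=cv2.imread('pics/t0.png'); d=np.load('pics/t0.png.npy')
big=cv2.resize(p[130:300,110:310],None,fx=4,fy=4,interpolation=cv2.INTER_CUBIC); cv2.imwrite('pics/t0c.png',cv2.resize(big,(700,595)))
hsv=cv2.cvtColor(p,cv2.COLOR_BGR2HSV).astype(int)
# chip: dark unsaturated near 272,249
v=p.max(2).astype(int)
sub=np.zeros(v.shape,bool); sub[238:260,258:286]=1
m,s,c=comp((v<75)&sub,(272,249)); print('chip',s,c,ray('top',c,20))
green=(hsv[...,0]>55)&(hsv[...,0]<90)&(hsv[...,1]>80); sub[:]=0; sub[220:280,235:305]=1
cn=cv2.findContours((green&sub).astype(np.uint8),cv2.RETR_EXTERNAL,cv2.CHAIN_APPROX_NONE)[0]; r=cv2.minAreaRect(np.vstack(cn)); print('board',r,ray('top',r[0],18))
for u,vv in((254,162),(235,180),(205,232),(190,220),(218,245),(150,155),(263,213),(345,181)): 
    print((u,vv),1645-d[vv,u],ray('top',(u,vv),1645-d[vv,u]))
# height map of head region
h=1645.4-d
print(np.round(h[150:176:3,240:270:3]).astype(int))
E
```

```text
Traceback (most recent call last):
  File "h.py", line 12, in comp
    i=min(range(1,n),key=lambda i:np.hypot(*(c[i]-seed))-0.02*min(s[i,4],500)); return (l==i),s[i],c[i]
ValueError: min() iterable argument is empty
```

View pics/t0c.png

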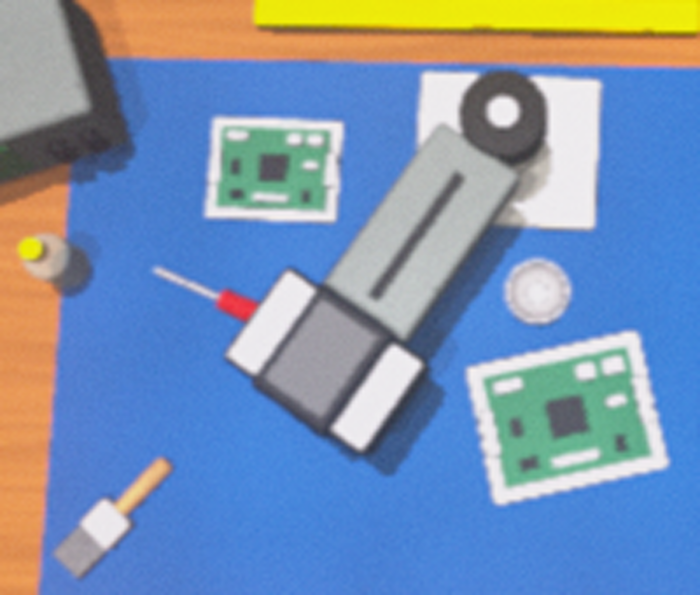

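The crop (3.5x, offset 110,130) shows the chip at (566,416) → (271.7,248.9), the post top at (503,110) → (253.7,161.4), and light guards on both sides of the display.

Run:
```python
from h import *
p=cv2.imread('pics/t0.png'); d=np.load('pics/t0.png.npy')
hsv=cv2.cvtColor(p,cv2.COLOR_BGR2HSV).astype(int); v=p.max(2).astype(int)
sub=np.zeros(v.shape,bool); sub[241:257,264:280]=1
m,s,c=comp((v<100)&sub,(272,249)); print('chip',s,c,ray('top',c,20))
green=(hsv[...,0]>55)&(hsv[...,0]<90)&(hsv[...,1]>80); sub[:]=0; sub[220:280,235:305]=1
cn=cv2.findContours((green&sub).astype(np.uint8),cv2.RETR_EXTERNAL,cv2.CHAIN_APPROX_NONE)[0]; r=cv2.minAreaRect(np.vstack(cn)); print('board',r,ray('top',r[0],18))
h=1645.4-d
print(np.round(h[150:176:3,240:270:3]).astype(int))
sub[:]=0; sub[205:265,165:245]=1
# guards: bright white
w=(v>185)&(hsv[...,1]<40)&sub
n,l,s,c=cv2.connectedComponentsWithStats(w.astype(np.uint8))
for i in range(1,n):
    if s[i,4]>60: print('guard',s[i],c[i],ray('top',c[i],199), np.median(h[l==i]))
# display
g=sub&(h>212)&(h<224); 
n,l,s,c=cv2.connectedComponentsWithStats(g.astype(np.uint8))
for i in range(1,n):
    if s[i,4]>60: print('disp',s[i],c[i],ray('top',c[i],218))
# hub
sub[:]=0; sub[148:178,238:272]=1
g=sub&(h>176); ys,xs=np.nonzero(g); print('hub',cv2.minEnclosingCircle(np.c_[xs,ys].astype(np.float32)),np.median(h[g]),np.percentile(h[g],[5,95]))
w=sub&(v<110); ys,xs=np.nonzero(w);(c,rr)=cv2.minEnclosingCircle(np.c_[xs,ys].astype(np.float32));print('dark hub',c,rr)
for z in(180,186,190,200):print(z,ray('top',c,z))
# base plate corners
sub[:]=0; sub[145:200,225:285]=1
w=sub&(v>170)&(hsv[...,1]<50)&(h<40); r=cv2.minAreaRect(np.c_[np.nonzero(w)[::-1]].astype(np.float32)); print('plate',r,ray('top',cv2.boxPoints(r),16))
```

```text
chip [268 247   1   1   1] [268. 247.] [[481.98617962 -43.95575571  20.        ]]
board ((271.42938232421875, 248.6823272705078), (30.587190628051758, 40.89138412475586), 77.47119140625) [[476.1283581  -56.88287412  18.        ]]
[[-55 -49 -55 -51 136 134 -54 -57 -58 -53]
 [-37 -32 131 132 135 132 140 135 -34 -42]
 [-40 141 132 137 140 135 135 137 143 -27]
 [-31 137 141 142 145 136 140 141 139 -29]
 [-24 141 143 134 142 144 146 143 143 -31]
 [-34 149 147 138 148 145 143 143 139 -27]
 [137 145 142 145 148 146 146 145 144 -25]
 [143 138 136 143 145 144 148 141 118 -19]
 [137 138 136 137 141 148 146 115 -19 -26]]
guard [205 205  34  20 327] [221.83180428 211.93883792] [[587.39144469 115.21178917 199.        ]] 161.78284
guard [175 208  25  29 308] [187.00324675 221.66558442] [[552.02707871 231.27267031 199.        ]] 191.59265
guard [205 229  25  29 318] [217.20125786 242.94968553] [[483.08546657 126.76017539 199.        ]] 205.5664
disp [183 219  38  33 547] [201.43510055 233.72943327] [[511.16665254 177.98563682 218.        ]]
hub ((253.5, 157.5), 11.335884094238281) 1645.4 [1645.40002441 1645.40002441]
dark hub (253.0, 164.0) 13.601571083068848
180 [[760.12510242  14.75458754 180.        ]]
186 [[758.66669977  14.56256402 186.        ]]
190 [[757.69443133  14.43454834 190.        ]]
200 [[755.26376024  14.11450913 200.        ]]
plate ((254.43890380859375, 172.72195434570312), (51.785308837890625, 43.14610290527344), 2.862405300140381) [[684.15163202 114.85730083  16.        ]
 [854.78648573 112.4372678   16.        ]
 [848.14622067 -89.21114929  16.        ]
 [678.10425137 -83.20956563  16.        ]]
```

move_arm(steps=[0, 0, 0.05, 0.27, 0.3, 0.25, 1, 0, 0, 0.1, 0.53, 0.6, 0.5, 1, 0, 0, 0.15, 0.8, 0.95, 0.8, 1])

```text
time_s: 0.48
tcp_pos: [290.7, -545.2, 311.2]
tool_rot: [[0.85, 0.527, -0.001], [0.527, -0.85, 0.001], [-0.0, -0.002, -1.0]]
contact_force: [0.4, -0.8, 0.1]
opening: 85.0
finger_force: 0.0
```

```bash
cat >> h.py <<'E'
P=np.array([766.,13.]); C=np.array([476.1,-56.9])
def head(p):
    """angle (rad) of post->head past post->chip (0 = over chip; start negative) from the two white guards at z=199"""
    hsv=cv2.cvtColor(p,cv2.COLOR_RGB2HSV).astype(int); v=p.max(2).astype(int)
    vv,uu=np.mgrid[0:384,0:512]; W=ray('top',np.c_[uu.ravel(),vv.ravel()],199)[:,:2].reshape(384,512,2)
    r=np.hypot(*(W-P).transpose(2,0,1))
    w=(v>175)&(hsv[...,1]<45)&(r>235)&(r<365)&(W[...,0]<720)
    n,l,s,c=cv2.connectedComponentsWithStats(w.astype(np.uint8)); out=[]
    for i in range(1,n):
        if s[i,4]>100:
            g=W[l==i].mean(0); b=g-P; e=C-P
            out.append((round(float(np.arctan2(e[0]*b[1]-e[1]*b[0],e@b)),4),round(float(np.hypot(*b)),1),int(s[i,4]),g.round(1)))
    return out
E
python3 - <<'E'
from h import *
s=monitor.sense(); print(s['time_s'],s['tcp_pos'],s['tool_rot'][:,1] if hasattr(s['tool_rot'],'shape') else s['tool_rot'],s['contact_force'])
print(ray('top',(253.7,161.4),186))
p,_=snap('top','t1.png'); print(*head(p),sep='\n')
E
```

```text
0.475 [ 290.70245651 -545.23763497  311.19137472] [ 0.5265875  -0.85011925 -0.00169409] [ 0.40090881 -0.77861949  0.07882281]
[[767.98666635  12.36018599 186.        ]]
(-1.4555, 275.6, 125, array([671. , 271.7]))
(-1.032, 306.0, 316, array([551.8, 231.5]))
(-0.0115, 290.8, 542, array([482.6, -51.9]))
(-0.6191, 304.9, 326, array([483.1, 126.8]))
```

move_arm(steps=[0, 0, 0.05, 0.27, 0.32, 0, 1, 0, 0, 0.1, 0.53, 0.64, 0, 1, 0, 0, 0.14, 0.8, 0.96, 0, 1])

```text
time_s: 0.9
tcp_pos: [370.7, -449.4, 310.9]
tool_rot: [[0.715, 0.699, -0.0], [0.699, -0.715, 0.0], [-0.0, -0.001, -1.0]]
contact_force: [0.1, -1.1, -0.3]
opening: 85.7
finger_force: 0.0
```

move_arm(steps=[0, 0, 0.05, 0.27, 0.32, 0, 1, 0, 0, 0.1, 0.53, 0.64, 0, 1, 0, 0, 0.14, 0.8, 0.96, 0, 1])

```text
time_s: 1.27
tcp_pos: [450.8, -353.5, 311.0]
tool_rot: [[0.545, 0.838, -0.0], [0.838, -0.545, 0.0], [-0.0, -0.0, -1.0]]
contact_force: [0.4, -0.3, 0.3]
opening: 85.6
finger_force: 0.0
```

move_arm(steps=[0, 0, 0.05, 0.27, 0.32, 0, 1, 0, 0, 0.1, 0.53, 0.64, 0, 1, 0, 0, 0.14, 0.8, 0.96, 0, 1])

```text
time_s: 1.65
tcp_pos: [530.8, -257.5, 310.9]
tool_rot: [[0.349, 0.937, -0.001], [0.937, -0.349, 0.0], [-0.0, -0.001, -1.0]]
contact_force: [0.7, -0.4, 0.1]
opening: 85.4
finger_force: 0.0
```

move_arm(steps=[0, 0, 0.05, 0.27, 0.32, 0, 1, 0, 0, 0.1, 0.53, 0.64, 0, 1, 0, 0, 0.14, 0.8, 0.96, 0, 1])

```text
time_s: 2.02
tcp_pos: [610.8, -161.6, 310.9]
tool_rot: [[0.137, 0.991, -0.001], [0.991, -0.137, 0.0], [-0.0, -0.001, -1.0]]
contact_force: [0.2, -0.9, 0.0]
opening: 85.5
finger_force: 0.0
```

move_arm(steps=[0, 0, 0.07, 0, 0.48, 0, 1, 0, 0, 0.14, 0, 0.96, 0, 1])

```text
time_s: 2.28
tcp_pos: [610.2, -65.1, 310.5]
tool_rot: [[-0.084, 0.996, -0.001], [0.996, 0.084, 0.0], [0.0, -0.001, -1.0]]
contact_force: [0.8, 0.5, 0.6]
opening: 85.2
finger_force: 0.0
```

move_arm(steps=[0, 0, 0.07, 0, 0.48, 0, 1, 0, 0, 0.14, 0, 0.96, 0, 1])

```text
time_s: 2.52
tcp_pos: [610.1, 30.8, 310.9]
tool_rot: [[-0.3, 0.954, -0.001], [0.954, 0.3, -0.0], [0.0, -0.001, -1.0]]
contact_force: [1.3, 0.0, 0.0]
opening: 85.4
finger_force: 0.0
```

move_arm(steps=[0, 0, 0.07, 0, 0.48, 0, 1, 0, 0, 0.14, 0, 0.96, 0, 1])

```text
time_s: 2.78
tcp_pos: [610.1, 126.8, 310.9]
tool_rot: [[-0.5, 0.866, -0.0], [0.866, 0.5, -0.0], [0.0, -0.001, -1.0]]
contact_force: [0.3, -0.3, -0.7]
opening: 85.1
finger_force: 0.0
```

move_arm(steps=[0, 0, 0.07, 0, 0.48, 0, 1, 0, 0, 0.14, 0, 0.96, 0, 1])

```text
time_s: 3.02
tcp_pos: [610.2, 222.7, 310.8]
tool_rot: [[-0.677, 0.736, -0.001], [0.736, 0.677, -0.0], [0.0, -0.001, -1.0]]
contact_force: [0.9, -0.6, -0.2]
opening: 85.2
finger_force: 0.0
```

move_arm(steps=[0, 0, 0.07, 0, 0.48, 0, 1, 0, 0, 0.14, 0, 0.96, 0, 1])

```text
time_s: 3.28
tcp_pos: [610.3, 318.7, 310.7]
tool_rot: [[-0.821, 0.57, -0.001], [0.57, 0.821, -0.001], [0.0, -0.001, -1.0]]
contact_force: [0.5, -0.4, 0.7]
opening: 85.0
finger_force: 0.0
```

Run:
```python
from h import *
s=monitor.sense(); print(s['time_s'],s['tcp_pos'],np.degrees(np.arctan2(*s['tool_rot'][1::-1,1])),s['q'])
p,_=snap('top','t2.png'); print(*head(p),sep='\n')
q,_=snap('scene','s2.png'); cv2.imwrite('pics/c2.png',np.hstack([p,q])[40:340,:, ::-1][:, :])
cv2.imwrite('pics/c2.png',cv2.resize(np.vstack([p[100:300,:],q[50:300]])[:,:,::-1],(680,598)))
```

```text
3.275 [610.28612996 318.70122933 310.74639529] 55.2194472384263 [-0.20495349  0.60800925 -0.66173551  1.24917282  0.36400035  1.40264943
  0.12603396]
(-1.4565, 276.5, 126, array([671. , 272.6]))
(-1.0547, 276.3, 123, array([577.1, 214.7]))
(-0.0165, 291.1, 569, array([481.9, -50.6]))
(-0.6069, 289.9, 224, array([495.7, 117.9]))
```

View pics/c2.png

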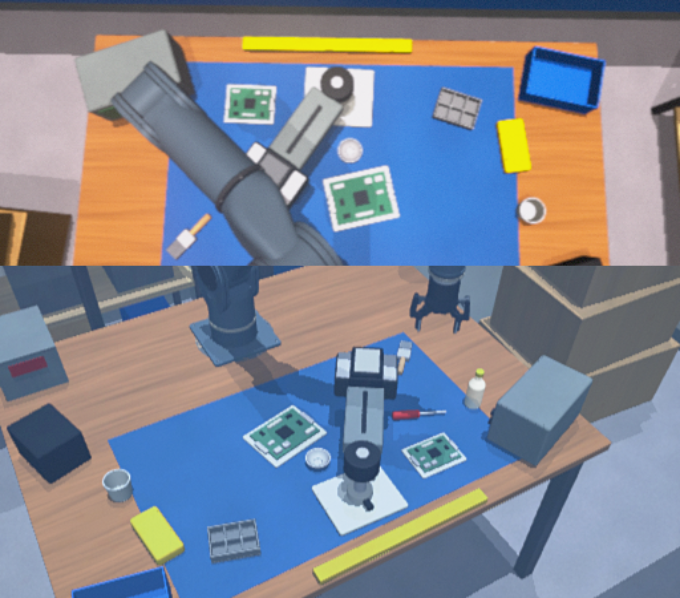

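The arm is over the +y side of the head and hides it in the top view. The scene view shows both guards clearly, at about (352,365) and (385,370) in the lower panel. I'll lower the gripper beside pad_l.

move_arm(steps=[0, 0, 0, 0, 0, -0.5, 1, 0, 0, 0, 0, 0, -1, 1])

```text
time_s: 3.62
tcp_pos: [610.5, 317.2, 210.0]
tool_rot: [[-0.819, 0.574, 0.001], [0.574, 0.819, 0.0], [-0.001, 0.0, -1.0]]
contact_force: [1.0, -0.1, -0.5]
opening: 85.5
finger_force: 0.0
```

move_arm(steps=[0, 0, 0, 0, 0, -0.4, 1, 0, 0, 0, 0, 0, -0.7, 1, 0, 0, 0, 0, 0, -0.85, 1, 0, 0, 0, 0, 0, -0.85, 1])

```text
time_s: 4.12
tcp_pos: [610.1, 317.1, 125.5]
tool_rot: [[-0.819, 0.573, -0.001], [0.573, 0.819, -0.001], [0.001, -0.001, -1.0]]
contact_force: [0.9, -0.4, 1.0]
opening: 85.7
finger_force: 0.0
```

```bash
cat >> h.py <<'E'
def head2(name,p,lo=60,full=False):
    hsv=cv2.cvtColor(p,cv2.COLOR_RGB2HSV).astype(int); v=p.max(2).astype(int)
    vv,uu=np.mgrid[0:384,0:512]; W=ray(name,np.c_[uu.ravel(),vv.ravel()],199)[:,:2].reshape(384,512,2)
    r=np.hypot(*(W-P).transpose(2,0,1))
    w=(v>(175 if name=='top' else 165))&(hsv[...,1]<45)&(r>235)&(r<365)&(W[...,0]<720)
    n,l,s,c=cv2.connectedComponentsWithStats(w.astype(np.uint8)); out=[]
    for i in range(1,n):
        if s[i,4]>lo:
            g=W[l==i].mean(0); b=g-P; e=C-P
            out.append((round(float(np.arctan2(e[0]*b[1]-e[1]*b[0],e@b)),4),round(float(np.hypot(*b)),1),int(s[i,4]),c[i].round(1)))
    return out
E
python3 - <<'E'
from h import *
s=monitor.sense(); print(s['time_s'],s['tcp_pos'],s['contact_force'])
q=cv2.imread('pics/s0.png')[:,:,::-1]; print(*head2('scene',q),sep='\n')
q,_=snap('scene','s3.png');print(*head2('scene',q),sep='\n')
cv2.imwrite('pics/c3.png',cv2.resize(q[80:200,200:360,::-1],(800,600),interpolation=cv2.INTER_CUBIC))
E
```

```text
4.125 [610.08623615 317.06391263 125.54736066] [ 0.90404266 -0.39635298  1.04700366]
(-0.8259, 314.8, 273, array([275.9, 120.8]))
(-0.618, 300.5, 157, array([258.4, 123.6]))
(-1.0384, 298.1, 147, array([293.2, 126.2]))
(-0.8263, 314.8, 277, array([275.9, 120.8]))
```

View pics/c3.png

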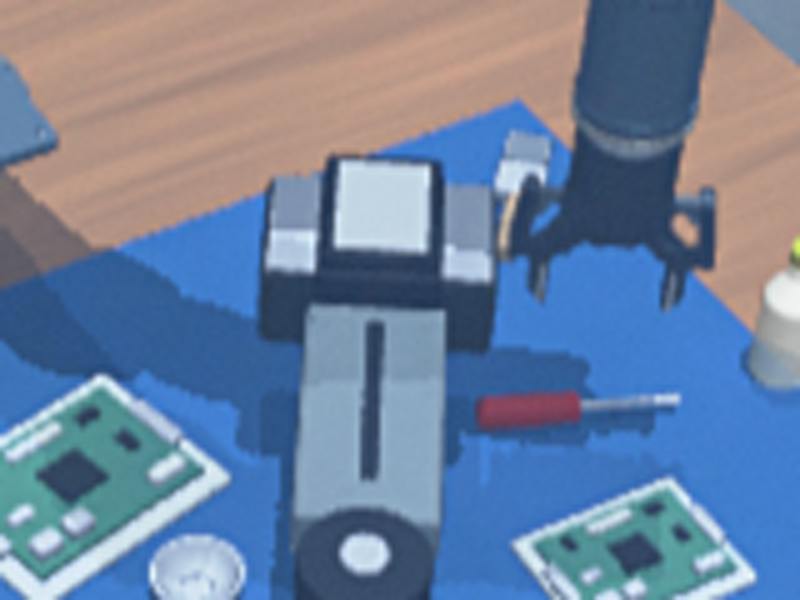

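The crop shows the gripper's outer knuckles are wider than its fingers, about ±75 mm, and they begin about 47 mm above the tips. I'll back off 10 mm and lower the hand so the flat of the knuckle meets the pad below the guard.

move_arm(steps=[0, 0, 0, 0.03, 0.04, 0, 1, 0, 0, 0, 0.06, 0.08, -0.15, 1, 0, 0, 0, 0.06, 0.08, -0.35, 1, 0, 0, 0, 0.06, 0.08, -0.5, 1, 0, 0, 0, 0.06, 0.08, -0.5, 1])

```text
time_s: 4.8
tcp_pos: [615.3, 324.7, 74.1]
tool_rot: [[-0.82, 0.573, -0.003], [0.573, 0.82, -0.002], [0.001, -0.003, -1.0]]
contact_force: [0.1, 0.4, -0.3]
opening: 85.2
finger_force: 0.0
```

Run:
```python
from h import *
s=monitor.sense(); print(s['time_s'],s['tcp_pos'],s['contact_force'])
q,_=snap('scene','s4.png');print(*head2('scene',q),sep='\n')
cv2.imwrite('pics/c4.png',cv2.resize(q[90:180,230:350,::-1],(800,600),interpolation=cv2.INTER_CUBIC))
```

```text
4.8 [615.30873534 324.73694364  74.0568855 ] [ 0.06803374  0.40946465 -0.34312271]
(-0.8269, 314.8, 279, array([275.9, 120.8]))
```

View pics/c4.png

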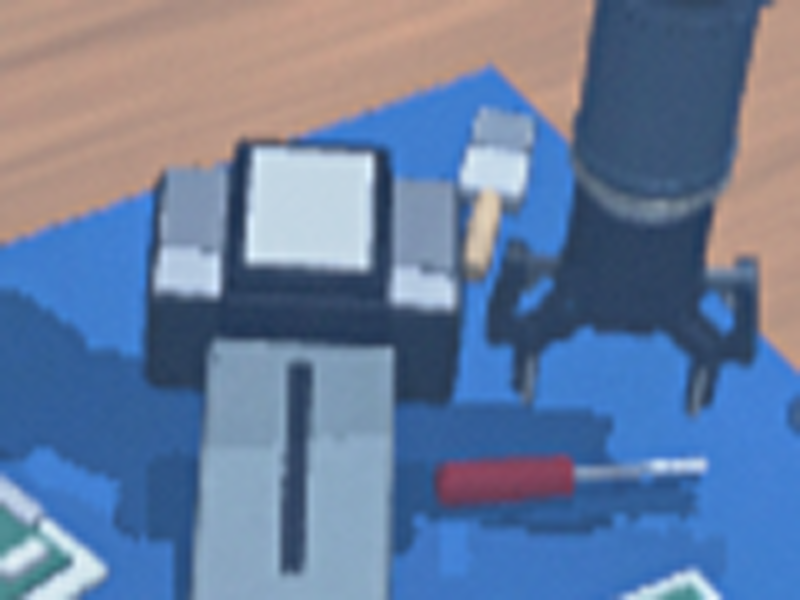

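move_arm(steps=[0, 0, 0, -0.019, -0.032, 0, 1, 0, 0, 0, -0.038, -0.064, 0, 1, 0, 0, 0, -0.057, -0.096, 0, 1, 0, 0, 0, -0.076, -0.128, 0, 1, 0, 0, 0, -0.095, -0.16, 0, 1, 0, 0, 0, -0.114, -0.192, 0, 1, 0, 0, 0, -0.133, -0.224, 0, 1, 0, 0, 0, -0.152, -0.256, 0, 1])

```text
time_s: 5.85
tcp_pos: [600.9, 299.8, 76.3]
tool_rot: [[-0.82, 0.573, -0.0], [0.573, 0.82, 0.0], [0.0, 0.0, -1.0]]
contact_force: [0.9, 0.2, -0.8]
opening: 85.6
finger_force: 0.0
```

```bash
cat >> h.py <<'E'
def track(name='scene',f=None,lo=120):
    t=monitor.sense()['time_s']; p,_=camera(name)
    if f: cv2.imwrite('pics/'+f,p[:,:,::-1])
    hsv=cv2.cvtColor(p,cv2.COLOR_RGB2HSV).astype(int); v=p.max(2).astype(int)
    vv,uu=np.mgrid[0:384,0:512]; W=ray(name,np.c_[uu.ravel(),vv.ravel()],218)[:,:2].reshape(384,512,2)
    r=np.hypot(*(W-P).transpose(2,0,1))
    w=(v>165)&(hsv[...,1]<45)&(r>235)&(r<365)&(W[...,0]<720)
    n,l,s,c=cv2.connectedComponentsWithStats(w.astype(np.uint8)); out=[]
    for i in range(1,n):
        if s[i,4]>lo:
            g=W[l==i].mean(0); b=g-P; e=C-P
            out.append((round(float(np.arctan2(e[0]*b[1]-e[1]*b[0],e@b)),4),round(float(np.hypot(*b)),1),int(s[i,4]),[int(k) for k in c[i]]))
    print(round(t,3),*out); return p
E
python3 - <<'E'
from h import *
s=monitor.sense(); print(s['time_s'],s['tcp_pos'],s['contact_force'])
track()
E
```

```text
5.85 [600.94817453 299.84859916  76.27121245] [ 0.8647203   0.17128308 -0.80182718]
5.85 (-0.7993, 292.4, 270, [273, 120])
```

move_arm(steps=[0, 0, 0, -0.018, -0.033, 0, 1, 0, 0, 0, -0.036, -0.066, 0, 1, 0, 0, 0, -0.053, -0.1, 0, 1])

```text
time_s: 6.28
tcp_pos: [595.7, 289.6, 76.3]
tool_rot: [[-0.82, 0.573, -0.0], [0.573, 0.82, -0.0], [-0.0, -0.0, -1.0]]
contact_force: [0.4, -0.1, 0.3]
opening: 85.6
finger_force: 0.0
```

Run:
```python
from h import *
track(f='s6.png')
```

```text
6.275 (-0.7329, 292.2, 275, [268, 120])
```

move_arm(steps=[0, 0, 0, -0.018, -0.033, 0, 1, 0, 0, 0, -0.036, -0.066, 0, 1, 0, 0, 0, -0.04, -0.07, 0, 1])

```text
time_s: 6.7
tcp_pos: [591.7, 282.6, 76.3]
tool_rot: [[-0.82, 0.573, -0.0], [0.573, 0.82, -0.0], [-0.0, -0.0, -1.0]]
contact_force: [-0.5, -0.3, -0.3]
opening: 85.2
finger_force: 0.0
```

Run:
```python
from h import *
s=monitor.sense(); print(s['tcp_pos'])
track(f='s7.png')
```

```text
[591.71960426 282.57801897  76.28487941]
6.7 (-0.6521, 291.9, 275, [261, 121])
```

move_arm(steps=[0, 0, 0, 0.05, 0.08, 0.45, 1, 0, 0, 0, 0.05, 0.08, 1, 1])

```text
time_s: 7.0
tcp_pos: [596.3, 291.4, 176.5]
tool_rot: [[-0.82, 0.572, -0.002], [0.572, 0.82, -0.0], [0.002, -0.001, -1.0]]
contact_force: [1.3, 0.2, -0.3]
opening: 85.5
finger_force: 0.0
```

move_arm(steps=[0, 0, 0, 0, 0, 0.5, 1, 0, 0, 0, 0, 0, 1, 1])

```text
time_s: 7.25
tcp_pos: [596.6, 291.1, 278.1]
tool_rot: [[-0.82, 0.573, 0.0], [0.573, 0.82, 0.0], [0.0, 0.0, -1.0]]
contact_force: [0.8, 0.6, -0.9]
opening: 85.2
finger_force: 0.0
```

move_arm(steps=[0, 0, 0.05, -0.09, -0.47, 0, 1, 0, 0, 0.1, -0.18, -0.94, 0, 1])

```text
time_s: 7.5
tcp_pos: [578.5, 196.6, 276.9]
tool_rot: [[-0.901, 0.434, 0.001], [0.434, 0.901, 0.0], [-0.001, 0.001, -1.0]]
contact_force: [0.9, -1.0, -0.7]
opening: 85.7
finger_force: 0.0
```

move_arm(steps=[0, 0, 0.05, -0.09, -0.47, 0, 1, 0, 0, 0.1, -0.18, -0.94, 0, 1])

```text
time_s: 7.75
tcp_pos: [560.4, 101.6, 276.4]
tool_rot: [[-0.957, 0.289, 0.0], [0.289, 0.957, -0.0], [-0.0, -0.0, -1.0]]
contact_force: [0.1, -0.8, -0.6]
opening: 85.6
finger_force: 0.0
```

Run:
```python
from h import *
s=monitor.sense(); print(s['time_s'],s['tcp_pos'])
track(f='s8.png')
```

```text
7.75 [560.39904889 101.61842879 276.38033264]
7.75 (-0.4502, 288.1, 233, [245, 123])
```

move_arm(steps=[0, 0, 0.05, -0.09, -0.47, 0, 1, 0, 0, 0.1, -0.18, -0.94, 0, 1])

```text
time_s: 8.05
tcp_pos: [542.6, 8.2, 276.4]
tool_rot: [[-0.991, 0.135, 0.0], [0.135, 0.991, 0.0], [-0.0, 0.0, -1.0]]
contact_force: [1.1, -0.5, 0.7]
opening: 85.2
finger_force: 0.0
```

move_arm(steps=[0, 0, 0.05, -0.09, -0.47, 0, 1, 0, 0, 0.1, -0.18, -0.94, 0, 1])

```text
time_s: 8.3
tcp_pos: [524.5, -86.2, 276.5]
tool_rot: [[-1.0, -0.021, 0.0], [-0.021, 1.0, -0.0], [-0.0, -0.0, -1.0]]
contact_force: [0.5, -1.0, 0.5]
opening: 85.3
finger_force: 0.0
```

move_arm(steps=[0, 0, 0.05, -0.09, -0.47, 0, 1, 0, 0, 0.1, -0.18, -0.94, 0, 1])

```text
time_s: 8.55
tcp_pos: [506.6, -180.3, 276.5]
tool_rot: [[-0.984, -0.177, 0.001], [-0.177, 0.984, -0.0], [-0.0, -0.0, -1.0]]
contact_force: [1.1, -1.3, -0.5]
opening: 85.2
finger_force: 0.0
```

Run:
```python
from h import *
s=monitor.sense(); print(s['time_s'],s['tcp_pos'],np.degrees(np.arctan2(*s['tool_rot'][1::-1,1])))
track(f='s9.png');
```

```text
8.55 [ 506.56372834 -180.28030864  276.53026559] 100.1936562948779
8.55 (-0.5229, 282.0, 137, [251, 123]) (-0.3237, 292.3, 280, [235, 125]) (-0.0751, 283.5, 169, [219, 133])
```

move_arm(steps=[0, 0, 0, 0, 0, -0.5, 1, 0, 0, 0, 0, 0, -1, 1])

```text
time_s: 8.85
tcp_pos: [507.2, -179.3, 175.5]
tool_rot: [[-0.985, -0.173, 0.002], [-0.173, 0.985, -0.0], [-0.002, -0.001, -1.0]]
contact_force: [0.3, -1.0, -0.9]
opening: 85.5
finger_force: 0.0
```

move_arm(steps=[0, 0, 0, 0, 0, -0.5, 1, 0, 0, 0, 0, 0, -0.9, 1, 0, 0, 0, 0, 0, -1, 1])

```text
time_s: 9.22
tcp_pos: [505.8, -178.3, 74.4]
tool_rot: [[-0.985, -0.175, -0.003], [-0.175, 0.985, 0.001], [0.003, 0.002, -1.0]]
contact_force: [0.0, -0.8, -0.1]
opening: 85.5
finger_force: 0.0
```

Run:
```python
from h import *
s=monitor.sense(); print(s['time_s'],s['tcp_pos'])
p=track(f='s10.png'); cv2.imwrite('pics/c10.png',cv2.resize(p[90:210,150:310,::-1],(800,600),interpolation=cv2.INTER_CUBIC))
```

```text
9.225 [ 505.7673006  -178.33537187   74.38598112]
9.225 (-0.4065, 282.9, 132, [242, 125]) (-0.2093, 292.6, 284, [226, 128]) (0.0427, 285.5, 173, [211, 138])
```

View pics/c10.png

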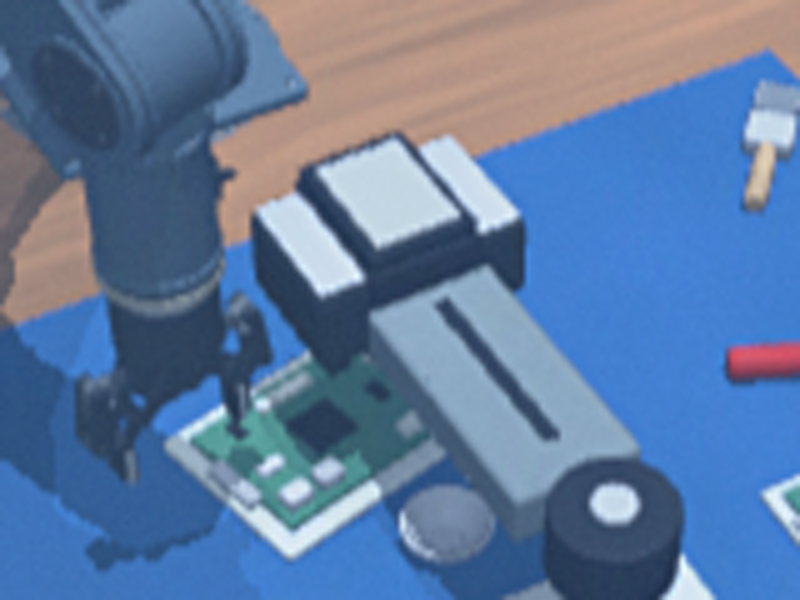

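move_arm(steps=[0, 0, 0, 0, 0, 0, 1, 0, 0, 0, 0, 0, 0, 1, 0, 0, 0, 0.006, -0.03, 0, 1, 0, 0, 0, 0.011, -0.06, 0, 1, 0, 0, 0, 0.017, -0.09, 0, 1, 0, 0, 0, 0.022, -0.12, 0, 1, 0, 0, 0, 0.028, -0.15, 0, 1, 0, 0, 0, 0.034, -0.18, 0, 1, 0, 0, 0, 0.04, -0.21, 0, 1])

```text
time_s: 10.4
tcp_pos: [510.9, -200.3, 76.3]
tool_rot: [[-0.985, -0.174, 0.0], [-0.174, 0.985, -0.0], [-0.0, -0.0, -1.0]]
contact_force: [0.8, 0.5, 0.3]
opening: 85.4
finger_force: 0.0
```

Run:
```python
from h import *
s=monitor.sense(); print(s['time_s'],s['tcp_pos'])
p=track(f='s11.png')
```

```text
10.4 [ 510.85532074 -200.25017771   76.26424132]
10.4 (-0.2142, 285.2, 125, [228, 129]) (-0.0227, 292.8, 294, [213, 134]) (0.2303, 287.4, 156, [200, 146])
```

move_arm(steps=[0, 0, 0, 0.006, -0.03, 0, 1, 0, 0, 0, 0.012, -0.06, 0, 1, 0, 0, 0, 0.018, -0.09, 0, 1])

```text
time_s: 10.82
tcp_pos: [512.6, -209.2, 76.3]
tool_rot: [[-0.985, -0.175, -0.0], [-0.175, 0.985, -0.0], [0.0, 0.0, -1.0]]
contact_force: [0.5, 0.1, 0.6]
opening: 85.2
finger_force: 0.0
```

Run:
```python
from h import *
s=monitor.sense(); print(s['time_s'],s['tcp_pos'])
p=track(f='s12.png')
```

```text
10.825 [ 512.59218438 -209.2045348    76.27464729]
10.825 (-0.1959, 285.9, 126, [226, 129]) (-0.0052, 293.3, 298, [212, 135]) (0.2539, 288.9, 182, [198, 147])
```

move_arm(steps=[0, 0, 0, 0.006, -0.03, 0, 1, 0, 0, 0, 0.012, -0.06, 0, 1, 0, 0, 0, 0.018, -0.09, 0, 1, 0, 0, 0, 0.024, -0.12, 0, 1, 0, 0, 0, 0.03, -0.15, 0, 1, 0, 0, 0, 0.036, -0.18, 0, 1])

```text
time_s: 11.62
tcp_pos: [516.2, -227.2, 76.3]
tool_rot: [[-0.985, -0.174, -0.0], [-0.174, 0.985, -0.0], [0.0, -0.0, -1.0]]
contact_force: [-0.3, 0.3, 0.8]
opening: 85.4
finger_force: 0.0
```

Run:
```python
from h import *
p=track(f='s13.png')
```

```text
11.625 (-0.2001, 285.7, 128, [227, 129]) (-0.0104, 293.0, 299, [213, 134]) (0.2494, 288.6, 181, [198, 147])
```

move_arm(steps=[0, 0, 0, 0, -0.05, 0, 1, 0, 0, 0, 0, -0.1, 0, 1, 0, 0, 0, 0, -0.1, 0, 1, 0, 0, 0, 0, -0.1, 0, 1])

```text
time_s: 12.18
tcp_pos: [516.2, -236.9, 76.3]
tool_rot: [[-0.985, -0.174, 0.0], [-0.174, 0.985, 0.0], [-0.0, 0.0, -1.0]]
contact_force: [0.2, -0.5, -0.5]
opening: 85.0
finger_force: 0.0
```

Run:
```python
from h import *
p=track(f='s14.png'); t=monitor.sense()['time_s']; p=track('top','t14.png',60); print(head2('top',p))
```

```text
12.175 (-0.2019, 285.3, 126, [227, 129]) (-0.0117, 293.0, 299, [213, 134]) (0.2466, 287.8, 177, [199, 146])
12.225 (-1.4458, 273.7, 128, [176, 186]) (1.1484, 319.8, 151, [346, 178]) (1.0438, 277.6, 61, [331, 184]) (1.0474, 308.9, 63, [340, 186]) (1.041, 343.4, 66, [350, 190]) (0.1668, 295.3, 421, [286, 240]) (-0.0232, 297.9, 482, [270, 246]) (-0.2287, 304.1, 350, [251, 249])
[(-1.4551, 275.5, 126, array([177. , 186.7])), (0.1843, 304.0, 330, array([288.7, 242.9])), (-0.2297, 304.2, 333, array([251.8, 250.2]))]
```

The head is nearly still: θ ≈ -0.01 to -0.02 rad from the chip, about 3 to 7 mm, drifting at 0.002 rad/s with the hand clear. Now I wait.

move_arm(steps=[0, 0, 0, 0, 0, 0, 1, 0, 0, 0, 0, 0, 0, 1, 0, 0, 0, 0, 0, 0, 1, 0, 0, 0, 0, 0, 0, 1, 0, 0, 0, 0, 0, 0, 1, 0, 0, 0, 0, 0, 0, 1, 0, 0, 0, 0, 0, 0, 1, 0, 0, 0, 0, 0, 0, 1, 0, 0, 0, 0, 0, 0, 1, 0, 0, 0, 0, 0, 0, 1, 0, 0, 0, 0, 0, 0, 1, 0, 0, 0, 0, 0, 0, 1])

```text
time_s: 13.78
tcp_pos: [516.2, -237.0, 76.3]
tool_rot: [[-0.985, -0.175, 0.0], [-0.175, 0.985, -0.0], [-0.0, -0.0, -1.0]]
contact_force: [0.1, 0.1, 0.0]
opening: 85.5
finger_force: 0.0
```

move_arm(steps=[0, 0, 0, 0, 0, 0, 1, 0, 0, 0, 0, 0, 0, 1, 0, 0, 0, 0, 0, 0, 1, 0, 0, 0, 0, 0, 0, 1, 0, 0, 0, 0, 0, 0, 1, 0, 0, 0, 0, 0, 0, 1, 0, 0, 0, 0, 0, 0, 1, 0, 0, 0, 0, 0, 0, 1, 0, 0, 0, 0, 0, 0, 1, 0, 0, 0, 0, 0, 0, 1, 0, 0, 0, 0, 0, 0, 1, 0, 0, 0, 0, 0, 0, 1])

```text
time_s: 15.28
tcp_pos: [516.2, -237.0, 76.3]
tool_rot: [[-0.985, -0.175, -0.0], [-0.175, 0.985, -0.0], [0.0, 0.0, -1.0]]
contact_force: [-0.3, 0.8, -0.9]
opening: 85.3
finger_force: 0.0
```

move_arm(steps=[0, 0, 0, 0, 0, 0, 1, 0, 0, 0, 0, 0, 0, 1, 0, 0, 0, 0, 0, 0, 1, 0, 0, 0, 0, 0, 0, 1, 0, 0, 0, 0, 0, 0, 1, 0, 0, 0, 0, 0, 0, 1, 0, 0, 0, 0, 0, 0, 1, 0, 0, 0, 0, 0, 0, 1, 0, 0, 0, 0, 0, 0, 1, 0, 0, 0, 0, 0, 0, 1, 0, 0, 0, 0, 0, 0, 1, 0, 0, 0, 0, 0, 0, 1])

```text
time_s: 16.77
tcp_pos: [516.2, -237.0, 76.3]
tool_rot: [[-0.985, -0.175, -0.0], [-0.175, 0.985, 0.0], [0.0, 0.0, -1.0]]
contact_force: [-0.1, 0.2, 0.7]
opening: 85.3
finger_force: 0.0
```

move_arm(steps=[0, 0, 0, 0, 0, 0, 1, 0, 0, 0, 0, 0, 0, 1, 0, 0, 0, 0, 0, 0, 1, 0, 0, 0, 0, 0, 0, 1, 0, 0, 0, 0, 0, 0, 1, 0, 0, 0, 0, 0, 0, 1, 0, 0, 0, 0, 0, 0, 1, 0, 0, 0, 0, 0, 0, 1, 0, 0, 0, 0, 0, 0, 1, 0, 0, 0, 0, 0, 0, 1, 0, 0, 0, 0, 0, 0, 1, 0, 0, 0, 0, 0, 0, 1])

```text
time_s: 18.27
tcp_pos: [516.2, -237.0, 76.3]
tool_rot: [[-0.985, -0.175, 0.0], [-0.175, 0.985, -0.0], [-0.0, -0.0, -1.0]]
contact_force: [-0.6, 0.5, 0.4]
opening: 85.6
finger_force: 0.0
```

move_arm(steps=[0, 0, 0, 0, 0, 0, 1, 0, 0, 0, 0, 0, 0, 1, 0, 0, 0, 0, 0, 0, 1, 0, 0, 0, 0, 0, 0, 1, 0, 0, 0, 0, 0, 0, 1, 0, 0, 0, 0, 0, 0, 1, 0, 0, 0, 0, 0, 0, 1, 0, 0, 0, 0, 0, 0, 1, 0, 0, 0, 0, 0, 0, 1, 0, 0, 0, 0, 0, 0, 1, 0, 0, 0, 0, 0, 0, 1, 0, 0, 0, 0, 0, 0, 1])

```text
time_s: 19.77
tcp_pos: [516.2, -237.0, 76.3]
tool_rot: [[-0.985, -0.175, 0.0], [-0.175, 0.985, -0.0], [-0.0, -0.0, -1.0]]
contact_force: [-0.5, 0.2, 0.7]
opening: 85.5
finger_force: 0.0
```

Run:
```python
from h import *
p=track(f='s15.png'); p,_=snap('top','t15.png'); print(head2('top',p), monitor.sense()['time_s'])
cv2.imwrite('pics/c15.png',cv2.resize(p[130:310,110:350,::-1],(800,600),interpolation=cv2.INTER_CUBIC))
```

```text
19.775 (-0.2062, 284.8, 125, [227, 129]) (-0.0134, 293.2, 296, [213, 134]) (0.2449, 288.8, 181, [198, 146])
[(-1.4557, 276.1, 125, array([176.9, 186.7])), (0.1828, 304.1, 330, array([288.6, 243. ])), (-0.2314, 304.3, 334, array([251.6, 250.2]))] 19.875
```

View pics/c15.png

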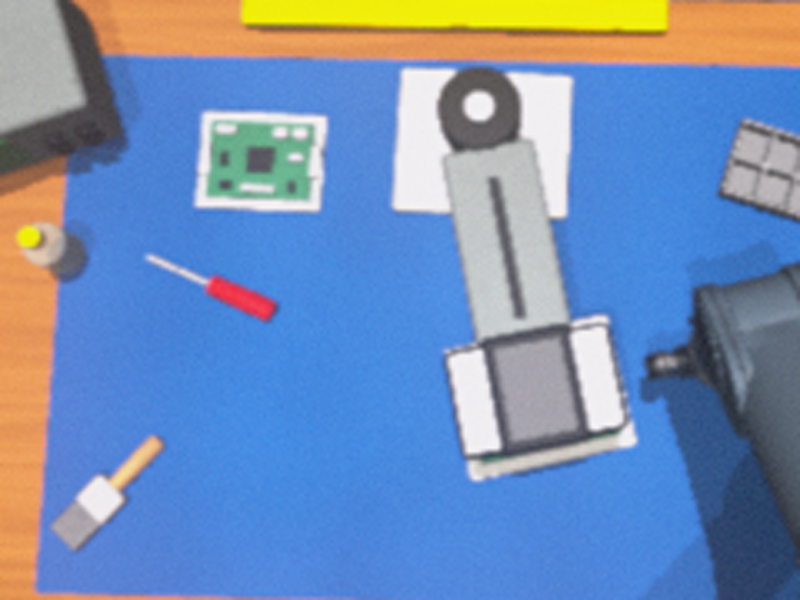

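The head at about (540,385) in the crop sits over the large board, has been still for 7.6 s, and the gripper is clear of it to the right. I'm handing in.

```bash
python3 -c "
from rig import close_job
print(close_job())"
```

```text
the job is handed in; nothing more can be done
None
```

The job is handed in at 19.9 s: the lens is about 4–7 mm from the big chip's centre by camera measurement, and the head stood still and untouched for over 7 s; the judge's result was not shown.

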